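# Show the label of a glass filter plate over the light pad

## Robot

A 6-joint arm with a two-finger parallel gripper is mounted at the origin on the work surface. World frame = base frame: x ahead of the robot, y to its left, z up, the work surface at z = 0. Lengths are in mm, angles in rad, forces in N, time in s.
With the tool pointing down it reaches from about 375 to 900 mm from the base axis. Payload 3.1 kg.
Tool frame: the origin (TCP) lies on the centre line of the jaws, within the pads' length; the fingertips stand 8 mm ahead of it and the grasp point (between the pads) lies 11 mm behind it; z points along the fingers, y is the direction in which the jaws open and shut (so a half turn about z gives the same grasp; the last joint's range is limited). The gripper opens to 85 mm and grips with 20 to 120 N. Pads are 22 mm wide; open, the fingers measure 114 mm over their backs; the gripper's body (76 mm by 85 mm) begins 54 mm behind the grasp point. The pads swing forward as they close: fully open they stand 13 mm farther back than shut.
Start: joints at [-1.458, 0.527, 1.433, -0, 1.181, -0.178], TCP at [179.223, -598.728, 213.91] pointing down, gripper open.
Joint ranges: [-3.08, 3.08], [-0.75, 2.2], [0.22, 2.44], [-1.43, 4.57], [0, 2.65], [-2.85, 2.85]. Speed limits (rad/s): [2.79, 2.79, 3.14, 3.14, 3.14, 3.14].

## Interface

Orientations are given as a unit quaternion [x, y, z, w].
In Python, from bench import manip gives the robot as it stands.
- The arm moves only by the shell command python3 -m crank 'ROWS'. ROWS is JSON, a list that holds one entry, the list of rows, each a list of 7 numbers: the shift along the tool's x, y, z as a fraction of full scale, then the turn, a rotation vector about the tool's x, y, z as a fraction of full scale, then the opening, from 0 (shut) to 1 (fully open). In form: [[[dx, dy, dz, ax, ay, az, gripper], ...]]. A call has exactly 10 rows; each row shifts and turns the commanded pose from where the row before left it, along the tool's axes as they then stand; what a row does not reach is not made up. Full scale, the value 1, is 0.4 m for a shift and 360 degrees for a turn. A row lasts 1/10 s, in which the tool goes at most 50 mm and 8.59 degrees, less where a joint would pass 70% of its speed; a pose out of reach is approached as far as the arm can. A call with a number of a shift or a turn outside -1 to 1 is refused whole. A call with a gripper value outside its range is refused whole. The fingers move at their own pace and stop on an object; the grip force is fixed at half the most. Time passes only in rows, so rows that do not move let the fingers close, or fill a call up. It gives the time, the measured TCP pose, the force and the opening at its end, in the units of the state.
- manip.read_state(): the state, without advancing time (a new reading comes with each control period).
- manip.grab_frame(name): name is "scene" or "top" or "wrist"; returns a dict with "frame" (480x640x3 uint8, red, green, blue), "mtx" (3x3 intrinsics, pixels), "xyz" and "orientation" of the camera in the world. Camera axes: x right, y down, z forward; pixel columns grow to the right and rows downward; lengths in mm; the calibration is good to about 2 mm. A picture is of the moment at which its call begins. There is no depth.
- manip.finish_job(): hands the job in, once; it reports no verdict.
The state is a dict: "t": time; "joint_positions": joint angles; "dq": joint speeds; "effort": joint torques, N m; "eef_pos": TCP position; "tcp_rot": TCP orientation; "contact_force": force on the tool from outside, world axes, zero at the start; "wrist_torque": the same for the moment, N m; "grip_width": finger opening in mm.
Only numpy, scipy, OpenCV 4.12 (cv2) and the standard library are available. Lean on these libraries where they do the work, as an engineer would, in place of code of your own. Each camera call takes 0.05 s, during which the arm holds its last target.

## Task

One of the two glass plates standing in the rack has a frosted label end, marked by a small notch cut out of its top corner. Grip that plate by its clear part only, without ever touching the frosted end with the fingers, lift it out, and hold it about 10 cm above the light pad with the label over the middle of the pad, long edges level, leaned back by about 40 degrees or more so that the label face looks upward. Finish while holding it still like that in the gripper, and leave the other plate, the flask and the jar where they are.

Things in the scene. Friction and masses are not known exactly. Their poses are not given: they have to be found in the camera images.
- plate_center (a point): Centre of the notched blue-green glass plate, 110 mm long, 8 thick, 60 high, 130 g, standing on a long edge in a rack slot; lifts straight up. x: along its length to the frosted end; y: out of the label face; z: to the top edge (up at start). Clear from x = -55 to +20 mm, frosted from +20 to +55. Notch 13 mm long, 14 high in the top corner of the frosted end (top left seen from the label face).
- label (a point): Centre of the label, an opaque white field with a green band along its bottom, on the +y face of the notched plate's frosted end (the back of that end is only hazy). At x = +37.5, y = +4, z = 0 mm from plate_center, same axes.
- pad_top (a point): Centre of the lit top face of the light pad, a fixed flat black square box 130 x 130 mm, 17 mm high, with a glowing field 104 mm square; z up.
- rack: Fixed grey square rack, 150 x 150 mm, at any yaw; origin under its centre, on the bench. Floor 10 mm thick, plates stand on it (tops at 70 mm). Two slots along its x axis at y = +45 and -45 mm, made of blue cheeks up to 26 mm above the bench, 35 to 53 mm either side of a plate's middle and reaching 11.3 mm from its middle plane, and end stops at 57 to 64 mm; open between the cheeks.
- blank_center (a point): Centre of the other glass plate, of the same size and glass but with no frosted end and no notch; it stands upright in the other slot. Same axes. Leave alone.
- flask: Conical glass flask with a black stopper, 82 mm wide, 118 mm high, origin at the centre of its underside. Leave alone.
- jar: Small amber jar with a red cap, 48 mm wide, 60 mm high, origin at the centre of its underside. Leave alone.
Not all that is in view belongs to the job. What is meant by the rack is not turquoise, and is the larger of those in its own colour.

How it is judged (in metres and radians):
On the way:
1. the notched plate is lifted clear of the rack in the gripper (height (world z) of plate_center above 0.075 m and contact force between the fingers and plate above 0.5 N and contact force between plate and rack below 0.1 N), for 0.2 s.
At the end, for the whole second after the job is handed in: Plate held still by the gripper alone: label centre within 30 mm of the pad centre seen from above and 70 to 180 mm above the bench, label face leaned up at least 30 degrees, long edges level within 15 degrees; other plate, flask and jar within 20 mm of their starts (horizontal distance between label and pad_top below 0.03 m and height (world z) of label between 0.07 and 0.18 m and angle between label's own y axis and vertical below 1.05 rad and angle between label's own x axis and vertical between 1.31 and 1.83 rad and contact force between the fingers and plate above 0.5 N and contact force between plate and pad below 0.1 N and contact force between plate and rack below 0.1 N and contact force between plate and blank below 0.1 N and contact force between plate and flask below 0.1 N and contact force between plate and jar below 0.1 N and linear speed of plate below 0.03 m/s and distance of each of blank_center, flask, jar from where it was at the start of the episode below 0.02 m); the arm keeps its last pose, push and grip.
It fails at once if the fingers touch the frosted end of the plate (contact force between the fingers and plate_c1 above 0.3 N or contact force between the fingers and plate_c2 above 0.3 N).
It fails at once if the other plate is disturbed (moved more than 20 mm) (distance of blank_center from where it was at the start of the episode above 0.02 m).
It fails at once if the flask is disturbed (moved more than 20 mm) (distance of flask from where it was at the start of the episode above 0.02 m).
It fails at once if the jar is disturbed (moved more than 20 mm) (distance of jar from where it was at the start of the episode above 0.02 m).
It also fails if it takes over 38 s, if anything falls off the work surface, if the arm or the gripper's body presses on something with over 40 N, if the wrist force passes 120 N, or if a joint passes its speed limit or range.

## Working session

There is one attempt and no reset: what is moved stays moved. The work goes in short steps, Python scripts to look and compute and a shell command to move; the robot and the scene stay as the last step left them, time stands still between calls to the robot, and variables do not carry over. Pictures are saved under pics/ and viewed, and the job is handed in when it is done.

```bash
ls; mkdir -p pics; python3 - <<'E'
from bench import manip
import cv2
s=manip.read_state();print(s)
for n in("scene","top","wrist"):
    f=manip.grab_frame(n);cv2.imwrite(f"pics/{n}0.png",f["frame"][:,:,::-1]);print(n,f["mtx"],f["xyz"],f["orientation"])
E
```

```text
pics
{'t': 0.0, 'joint_positions': array([-1.45851330e+00,  5.28459455e-01,  1.43393062e+00, -1.72763563e-05,
        1.18138563e+00, -1.78548268e-01]), 'dq': array([ 2.03313231e-03,  7.05254681e-04,  1.44057774e-04, -1.98001963e-03,
       -2.86548672e-04,  3.47039917e-05]), 'effort': array([-1.80642575e-03, -4.42351341e+01, -1.78027850e+01, -3.02222425e-04,
        8.34850391e-03, -5.79788036e-06]), 'eef_pos': array([ 179.12524094, -597.98251278,  212.92877557]), 'tcp_rot': array([ 9.89444697e-01,  1.44906868e-01,  2.81749609e-05, -1.09119013e-03]), 'contact_force': array([-0.28838285, -0.04980593, -0.10237598]), 'wrist_torque': array([-0.03113005, -0.02167921, -0.00355935]), 'grip_width': 85.36852764964596}
scene [[487.09236944   0.         318.00201252]
 [  0.         487.09236944 246.70104179]
 [  0.           0.           1.        ]] [1206.34724786  183.72052127  794.69205809] [ 0.57137391  0.73481425 -0.2889796  -0.22376477]
top [[554.0179547    0.         322.08970127]
 [  0.         554.0179547  239.2054981 ]
 [  0.           0.           1.        ]] [ 466.6935509    21.12395677 1359.86786321] [ 0.71733975 -0.69636024  0.01909675 -0.01189205]
wrist [[373.83160825   0.         319.11486204]
 [  0.         373.83160825 240.55483026]
 [  0.           0.           1.        ]] [ 250.75608874 -576.58975679  372.41569636] [ 0.79356777 -0.59058896 -0.08807264  0.1170388 ]
```

View pics/scene0.png

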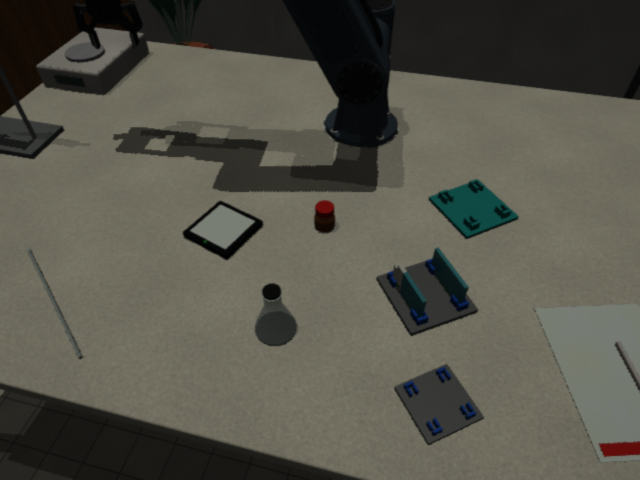

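View pics/top0.png

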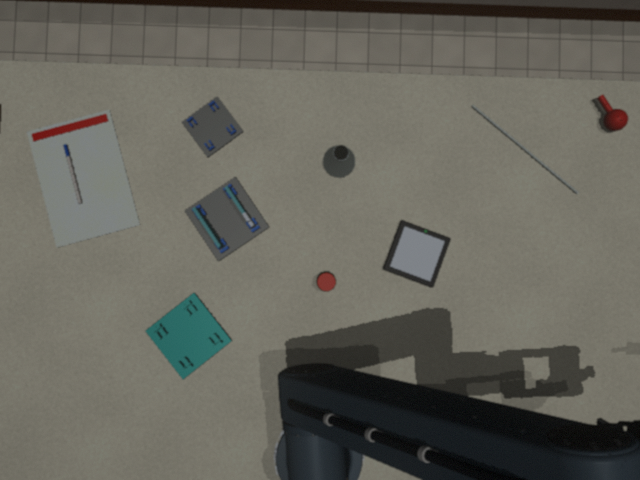

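View pics/wrist0.png

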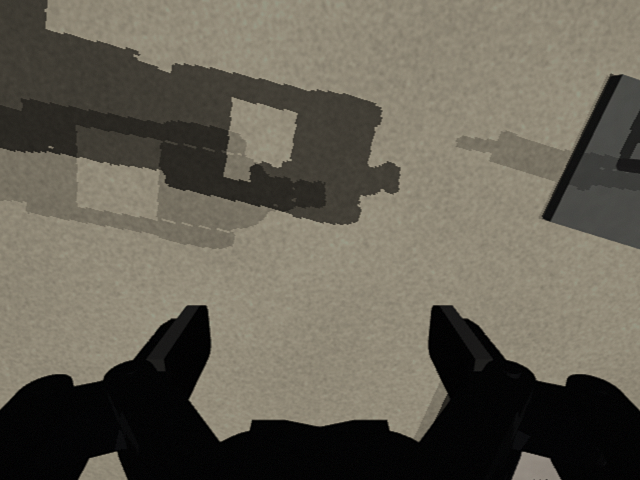

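The scene and top views show three racks: turquoise (top 188,335), small grey (212,127) and larger grey (227,219) holding the two plates. Also in view are the pad (417,253), flask (339,160) and jar (326,281). I'll crop in on the plates.

```bash
python3 - <<'E'
import cv2,numpy as np
a=cv2.imread("pics/scene0.png")[235:340,365:485];b=cv2.imread("pics/top0.png")[165:270,175:280]
a=cv2.resize(a,(480,420),interpolation=cv2.INTER_CUBIC)
b=cv2.resize(b,None,fx=3,fy=4,interpolation=cv2.INTER_CUBIC)
c=np.hstack([a,b]);c=cv2.convertScaleAbs(c,alpha=1.6);print(c.shape);cv2.imwrite("pics/crop1.png",c)
E
```

```text
(420, 795, 3)
```

View pics/crop1.png

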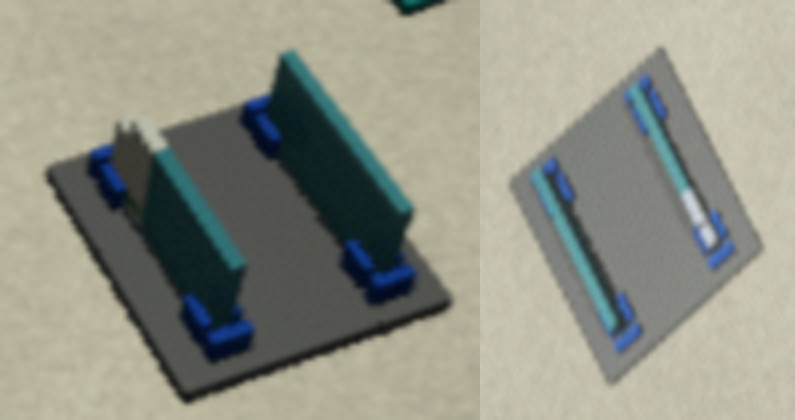

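Candidates (top image px): the notched plate has a white frosted end and notch, standing in the right slot of the larger grey rack (236,187)–(253,225). The blank is all blue-green, in the left slot (195,208)–(221,248). The small grey and turquoise racks are empty. The crop confirms that the right-slot plate is the target. Its frosted end points toward the bottom of the top image, and its label face looks to the upper right, away from the blank. Now I'll measure.

```bash
cat > h.py <<'E'
import numpy as np,cv2
from scipy.spatial.transform import Rotation as R
from bench import manip
def ray(f,p,z):
    d=R.from_quat(f["orientation"]).as_matrix()@np.linalg.solve(f["mtx"],[p[0],p[1],1.])
    o=np.array(f["xyz"]);return o+d*(z-o[2])/d[2]
def proj(f,P):
    c=R.from_quat(f["orientation"]).as_matrix().T@(np.array(P,float)-f["xyz"]);q=f["mtx"]@c;return q[:2]/q[2]
E
python3 - <<'E'
from h import *
f=manip.grab_frame("top");im=f["frame"].astype(int);hsv=cv2.cvtColor(f["frame"],cv2.COLOR_RGB2HSV)
# print colour samples
for p in [(227,219),(210,228),(240,195),(250,220),(417,253),(420,222),(326,281),(150,330),(300,100)]:print(p,im[p[1],p[0]],hsv[p[1],p[0]])
H,S,V=[hsv[...,i].astype(int) for i in range(3)]
roi=np.zeros(H.shape,bool);roi[165:275,170:285]=True
# rack: not-bench
m=(((S<25)&(V<110))|(S>90))&roi
m=cv2.morphologyEx(m.astype(np.uint8),cv2.MORPH_CLOSE,np.ones((5,5)))
cs=max(cv2.findContours(m,0,1)[0],key=cv2.contourArea);r=cv2.minAreaRect(cs)
c=cv2.boxPoints(r);P=np.array([ray(f,p,10) for p in c]);print("rack",r,P.mean(0),[np.linalg.norm(P[i]-P[i-1]) for i in range(4)])
e=P[1]-P[0];print(np.degrees(np.arctan2(e[1],e[0])))
blue=((S>90)&(H>105)&(H<130)&roi);teal=((S>80)&(H>80)&(H<104)&roi);
cv2.imwrite("pics/m.png",np.hstack([blue,teal,m>0])[165:275].astype(np.uint8)*255)
n,l,st,ce=cv2.connectedComponentsWithStats(teal.astype(np.uint8))
for i in range(1,n):
    if st[i,4]>20:
        ys,xs=np.where(l==i);r=cv2.minAreaRect(np.stack([xs,ys],1).astype(np.float32));print(st[i],r,[ray(f,p,70)[:2].round(1) for p in cv2.boxPoints(r)])
# pad
m=(V<75)&(np.indices(H.shape)[1]>360)&(np.indices(H.shape)[1]<470)&(np.indices(H.shape)[0]>200)&(np.indices(H.shape)[0]<295)
cs=max(cv2.findContours(m.astype(np.uint8),0,1)[0],key=cv2.contourArea);r=cv2.minAreaRect(cs);P=np.array([ray(f,p,17) for p in cv2.boxPoints(r)])
print("pad",r,P.mean(0),[np.linalg.norm(P[i]-P[i-1]) for i in range(4)])
m=(V>150)&(S<40)&(np.indices(H.shape)[1]>360)&(np.indices(H.shape)[1]<470)&(np.indices(H.shape)[0]>200)&(np.indices(H.shape)[0]<295)
cs=max(cv2.findContours(m.astype(np.uint8),0,1)[0],key=cv2.contourArea);r=cv2.minAreaRect(cs);P=np.array([ray(f,p,17) for p in cv2.boxPoints(r)])
print("glow",r,P.mean(0),[np.linalg.norm(P[i]-P[i-1]) for i in range(4)])
print("flask stopper",ray(f,(342,152),118),"jar",ray(f,(326,281),60))
E
```

```text
(227, 219) [83 84 81] [40  9 84]
(210, 228) [32 43 44] [93 70 44]
(240, 195) [81 83 80] [50  9 83]
(250, 220) [91 93 95] [105  11  95]
(417, 253) [125 129 135] [108  19 135]
(420, 222) [124 121 110] [ 24  29 124]
(326, 281) [124  55  47] [  3 158 124]
(150, 330) [ 40 103  97] [ 87 156 103]
(300, 100) [124 122 110] [ 26  29 124]
rack ((226.3845977783203, 218.57693481445312), (62.40376663208008, 62.68111801147461), 56.30992889404297) [569.62946312 242.95546061  10.        ] [np.float64(152.53317752457423), np.float64(152.56246380094322), np.float64(153.10899736316807), np.float64(152.04117997755444)]
-54.22966668855498
[225 186  20  27 123] ((234.1153564453125, 198.92308044433594), (30.508512496948242, 4.714951515197754), 56.3099365234375) [array([637.3, 242.1]), array([643.7, 233.2]), array([585.5, 191.6]), array([579.1, 200.5])]
[192 207  31  41 203] ((206.8461456298828, 226.76919555664062), (47.14951705932617, 6.1017022132873535), 56.3099365234375) [array([585.1, 315.7]), array([593.4, 304.2]), array([503.8, 240. ]), array([495.5, 251.5])]
pad ((416.1727600097656, 253.44427490234375), (53.730770111083984, 52.915122985839844), 20.282560348510742) [ 498.1635193  -221.09374918   17.        ] [np.float64(130.07658522090176), np.float64(128.84394348551996), np.float64(130.63372594237583), np.float64(128.78570820340693)]Traceback (most recent call last):
  File "<stdin>", line 24, in <module>
ValueError: max() iterable argument is empty
```

View pics/m.png

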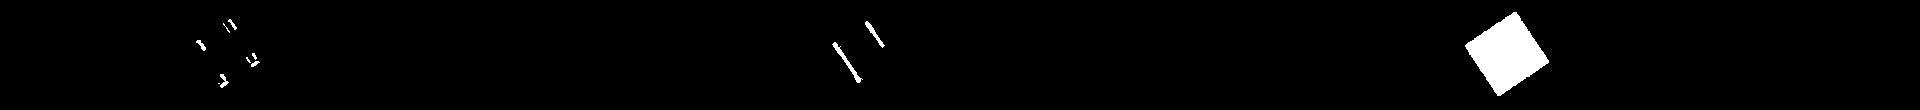

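The numbers hold up. The rack measures 152 mm (150 given), the pad 129–130 mm and the clear part about 72 mm. The plate centre is about (596, 206, 40), with x at −144° and y (label side) at −54°. I'll check it by projecting into the scene view, then plan the approach.

```bash
cat >> h.py <<'E'
def plan(p0,q0,p1,q1):
    "units: shift (tool axes, fraction) and rotvec fraction from pose0 to pose1"
    A=R.from_quat(q0) if not isinstance(q0,R) else q0; B=R.from_quat(q1) if not isinstance(q1,R) else q1
    return (A.inv().apply(np.array(p1)-p0)/400).round(4),((A.inv()*B).as_rotvec()/(2*np.pi)).round(4)
def rot(zdir,ydir):
    z=np.array(zdir,float);z/=np.linalg.norm(z);y=np.array(ydir,float);y-=z*(y@z);y/=np.linalg.norm(y)
    return R.from_matrix(np.stack([np.cross(y,z),y,z],1))
E
python3 - <<'E'
from h import *
f=manip.grab_frame("scene");im=f["frame"][:,:,::-1].copy()
a=np.radians(-144.2);x=np.array([np.cos(a),np.sin(a),0]);y=np.array([-x[1],x[0],0]);z=np.array([0,0,1.])
C=np.array([595.9,206,40])
for s in((-55,4,-30),(-55,4,30),(55,4,-30),(42,4,30),(20,4,30),(-55,-4,30),(42,4,16),(55,4,16)):
    u=proj(f,C+s[0]*x+s[1]*y+s[2]*z);cv2.circle(im,tuple(int(round(v*8)) for v in u),4,(0,0,255),-1,shift=3)
cv2.imwrite("pics/chk.png",cv2.resize(im[235:340,365:485],None,fx=5,fy=5,interpolation=cv2.INTER_NEAREST))
s=manip.read_state();q0=R.from_quat(s["tcp_rot"]);p=s["eef_pos"]
q1=rot([0,0,-1],y);print(plan(p,q0,p,q1))
W=[(540,-350,205),(660,-60,205),(607.5,215,170)]
for w in W: print(w,plan(p,q1,w,q1)[0]);p=np.array(w,float)
E
```

```text
(array([0., 0., 0.]), array([-0.0002, -0.0001, -0.0532]))
(540, -350, 205) [1.0949 0.024  0.0211]
(660, -60, 205) [ 0.6674 -0.4125  0.    ]
(607.5, 215, 170) [ 0.2957 -0.6344  0.0875]
```

View pics/chk.png

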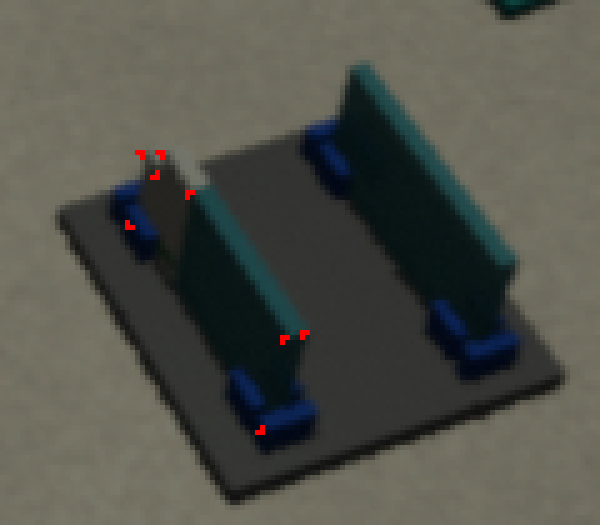

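The projected corners land on the notched plate within 1–2 px (about 2–3 mm), which is fine. The green band under the label shows on the face toward this camera. Now I'll turn and sweep around the base at height.

```bash
python3 -m crank '[[[0,0,0,0,0,-0.0177,1],[0,0,0,0,0,-0.0177,1],[0,0,0,0,0,-0.0178,1],[0.1,0.002,0.002,0,0,0,1],[0.11,0.002,0.002,0,0,0,1],[0.11,0.002,0.002,0,0,0,1],[0.11,0.002,0.002,0,0,0,1],[0.11,0.002,0.002,0,0,0,1],[0.11,0.002,0.002,0,0,0,1],[0.11,0.002,0.002,0,0,0,1]]]'
python3 -m crank '[[[0.11,0.002,0.002,0,0,0,1],[0.11,0.002,0.002,0,0,0,1],[0.11,0.002,0.002,0,0,0,1],[0.095,-0.059,0,0,0,0,1],[0.095,-0.059,0,0,0,0,1],[0.095,-0.059,0,0,0,0,1],[0.095,-0.059,0,0,0,0,1],[0.095,-0.059,0,0,0,0,1],[0.095,-0.059,0,0,0,0,1],[0.095,-0.059,0,0,0,0,1]]]'
```

```text
t: 1.25
eef_pos: [430.3, -424.2, 208.2]
tcp_rot: [0.952, 0.307, -0.0, -0.0]
contact_force: [1.3, 0.1, 0.0]
grip_width: 85.4
t: 2.25
eef_pos: [656.9, -58.7, 205.8]
tcp_rot: [0.952, 0.307, -0.0, -0.0]
contact_force: [1.0, -0.1, -0.1]
grip_width: 85.3
```

```bash
python3 -m crank '[[[0.042,-0.09,0.012,0,0,0,1],[0.042,-0.09,0.012,0,0,0,1],[0.042,-0.09,0.012,0,0,0,1],[0.042,-0.09,0.012,0,0,0,1],[0.042,-0.09,0.012,0,0,0,1],[0.042,-0.09,0.012,0,0,0,1],[0.042,-0.09,0.012,0,0,0,1],[0,0,0,0,0,0,1],[0,0,0,0,0,0,1],[0,0,0,0,0,0,1]]]'
python3 - <<'E'
from h import *
f=manip.grab_frame("wrist");im=f["frame"][:,:,::-1].copy();cv2.imwrite("pics/w1raw.png",im)
a=np.radians(-144.2);x=np.array([np.cos(a),np.sin(a),0]);y=np.array([-x[1],x[0],0]);z=np.array([0,0,1.])
C=np.array([595.9,206,40])
for s in((-55,4,30),(-55,-4,30),(42,4,30),(42,-4,30),(20,4,30),(20,-4,30)):
    u=proj(f,C+s[0]*x+s[1]*y+s[2]*z);print(s,u.round(1));cv2.circle(im,tuple(int(round(v)) for v in u),2,(0,0,255),-1)
cv2.imwrite("pics/w1.png",im);s=manip.read_state();print(s["eef_pos"],s["joint_positions"])
E
```

```text
t: 3.25
eef_pos: [604.8, 211.9, 172.4]
tcp_rot: [0.952, 0.307, 0.0, 0.0]
contact_force: [1.0, -0.3, 0.8]
grip_width: 85.7
(-55, 4, 30) [324.1 173.2]
(-55, -4, 30) [312.6 173.2]
(42, 4, 30) [323.6 300.5]
(42, -4, 30) [313.2 300.5]
(20, 4, 30) [323.7 273.8]
(20, -4, 30) [313.1 273.8]
[604.92186414 211.52869298 172.43189558] [ 1.62469288e-01  5.94732579e-01  1.43132429e+00 -3.77120956e-04
  1.11525581e+00  1.10972421e+00]
```

View pics/w1.png

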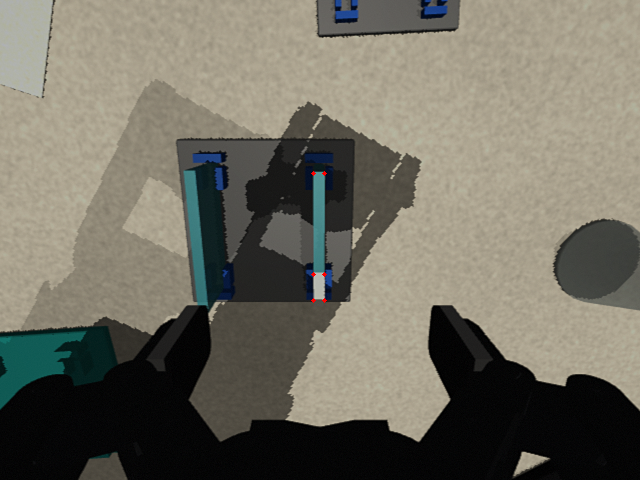

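Wrist view: the target plate's top runs from (318,173) to (318,300), with the white frosted part at the lower end from row 274. All my predicted points coincide. Now I'll shift slightly and descend in the open gripper.

```bash
python3 -m crank '[[[0.011,-0.002,0.02,0,0,0,1],[0,0,0.04,0,0,0,1],[0,0,0.04,0,0,0,1],[0,0,0.04,0,0,0,1],[0,0,0.04,0,0,0,1],[0,0,0.04,0,0,0,1],[0,0,0.04,0,0,0,1],[0,0,0.04,0,0,0,1],[0,0,0.028,0,0,0,1],[0,0,0,0,0,0,1]]]'
python3 - <<'E'
from h import *
f=manip.grab_frame("wrist");im=f["frame"][:,:,::-1].copy();cv2.imwrite("pics/w2.png",im)
f=manip.grab_frame("scene");im=f["frame"][:,:,::-1].copy();cv2.imwrite("pics/s2.png",cv2.resize(im[160:360,340:500],None,fx=3,fy=3))
E
```

```text
t: 4.3
eef_pos: [606.3, 215.2, 39.0]
tcp_rot: [0.952, 0.307, -0.002, -0.0]
contact_force: [-0.6, -0.2, -0.1]
grip_width: 85.3
```

View pics/w2.png

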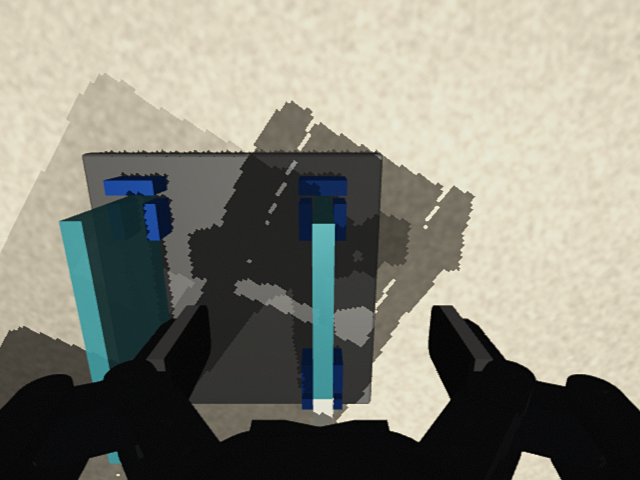

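View pics/s2.png

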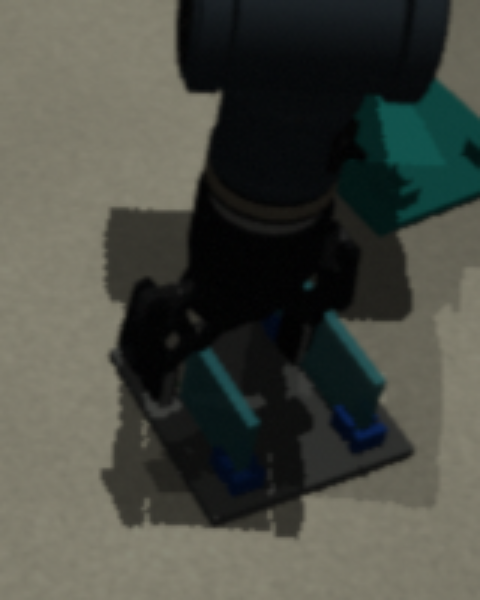

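The fingers straddle the plate and sit clear of the cheeks and the blank. Jaw centre (col 319) is about 1.4 mm off the plate (col 323), so I'll correct that and close.

```bash
python3 -m crank '[[[0.004,0.0035,0,0,0,0,1],[0,0,0,0,0,0,1],[0,0,0,0,0,0,0],[0,0,0,0,0,0,0],[0,0,0,0,0,0,0],[0,0,0,0,0,0,0],[0,0,0,0,0,0,0],[0,0,0,0,0,0,0],[0,0,0,0,0,0,0],[0,0,0,0,0,0,0]]]'
python3 - <<'E'
from h import *
f=manip.grab_frame("wrist");im=f["frame"][:,:,::-1].copy();cv2.imwrite("pics/w3.png",im)
s=manip.read_state();print(s["eef_pos"],s["contact_force"],s["grip_width"],s["joint_positions"])
E
```

```text
t: 5.4
eef_pos: [609.8, 215.8, 41.3]
tcp_rot: [0.952, 0.307, 0.0, 0.0]
contact_force: [-0.2, 0.7, 2.2]
grip_width: 6.4
[609.80952276 215.78794052  41.32846508] [0.48713334 0.43608141 2.38868174] 5.686041668587663 [1.67638982e-01 7.73533718e-01 1.49657912e+00 5.49522541e-05
 8.71053229e-01 1.11332265e+00]
```

View pics/w3.png

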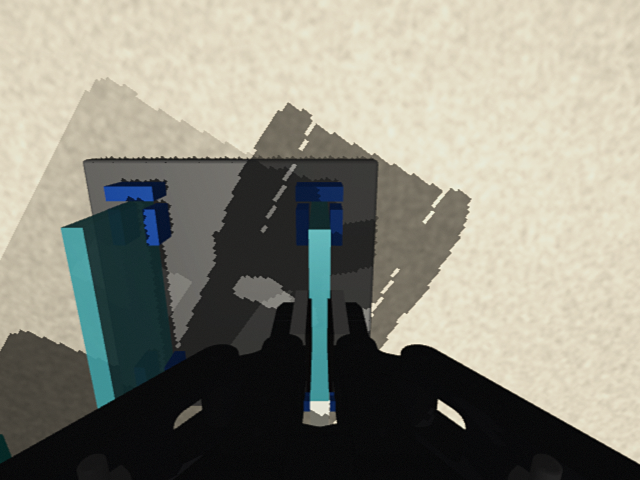

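The plate is gripped at plate x ≈ −17 (pads at −28..−6), about 26 mm from the frosted end at +20. Now I'll lift straight up.

```bash
python3 -m crank '[[[0,0,-0.01,0,0,0,0],[0,0,-0.03,0,0,0,0],[0,0,-0.05,0,0,0,0],[0,0,-0.05,0,0,0,0],[0,0,-0.06,0,0,0,0],[0,0,-0.06,0,0,0,0],[0,0,-0.06,0,0,0,0],[0,0,-0.06,0,0,0,0],[0,0,-0.05,0,0,0,0],[0,0,-0.02,0,0,0,0]]]'
python3 - <<'E'
from h import *
f=manip.grab_frame("wrist");im=f["frame"][:,:,::-1].copy();cv2.imwrite("pics/w4.png",im)
f=manip.grab_frame("scene");im=f["frame"][:,:,::-1].copy();cv2.imwrite("pics/s4.png",im)
f=manip.grab_frame("top");print("flask",ray(f,(342,152),118),"jar",ray(f,(326,281),60))
E
```

```text
t: 6.45
eef_pos: [610.8, 216.0, 224.3]
tcp_rot: [0.952, 0.308, 0.002, 0.0]
contact_force: [1.3, -0.6, -0.8]
grip_width: 5.9
flask [719.89783917 -29.9066968  118.        ] jar [426.27168207  -3.31688455  60.        ]
```

View pics/w4.png

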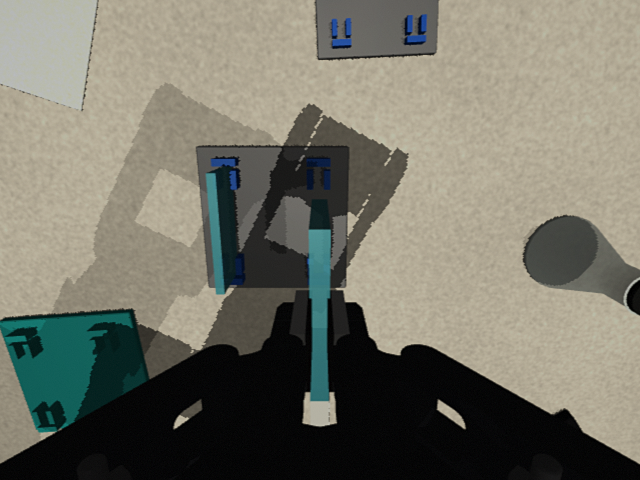

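View pics/s4.png

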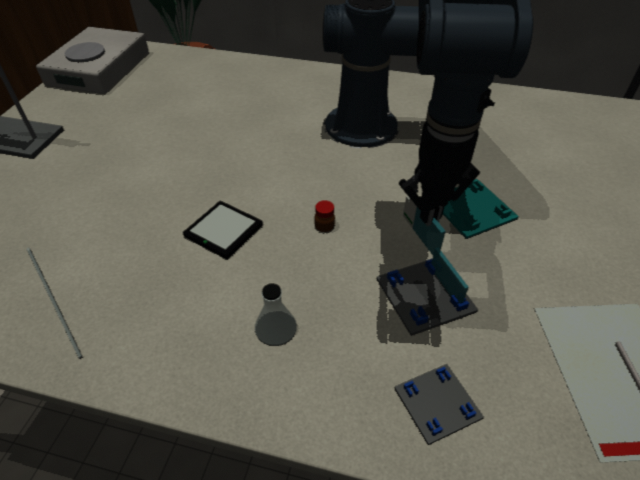

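The plate is held and the rack slot is empty. The flask, jar and blank look unmoved. Next I'll work out the move to above the pad, with a yaw, then the lean.

```bash
cat >> h.py <<'E'
PAD=np.array([498.2,-221.1,117]);LAB=np.array([-54.5,4,1.3])
def target(phi,lean,zlab=117):
    p,l=np.radians(phi),np.radians(lean)
    q=rot([np.sin(l)*np.cos(p),np.sin(l)*np.sin(p),-np.cos(l)],[np.cos(l)*np.cos(p),np.cos(l)*np.sin(p),np.sin(l)])
    L=PAD.copy();L[2]=zlab;return L-q.apply(LAB),q
E
python3 - <<'E'
from h import *
s=manip.read_state();q=R.from_quat(s["tcp_rot"]);p=s["eef_pos"]
pt,qt=target(-35,45)
q0=target(-35,0)[1]
w=np.array([pt[0],pt[1],224.])
print(pt,np.hypot(*pt[:2]));print("shift in present axes",plan(p,q,w,q));print("yaw",plan(w,q,w,q0));print("lean",plan(w,q0,w,qt));print("down",plan(w,qt,pt,qt))
E
```

```text
[ 526.39000756 -174.30664071  115.09081169] 554.4990938317769
shift in present axes (array([-0.7389,  0.6691, -0.0068]), array([0., 0., 0.]))
yaw (array([0., 0., 0.]), array([ 0.    , -0.0001, -0.0533]))
lean (array([0., 0., 0.]), array([-0.125, -0.   ,  0.   ]))
down (array([ 0.    , -0.1925,  0.1925]), array([0., 0., 0.]))
```

```bash
python3 -m crank '[[[-0.03,0.027,0,0,0,0,0],[-0.08,0.072,0,0,0,0,0],[-0.085,0.077,0,0,0,0,0],[-0.085,0.077,0,0,0,0,0],[-0.085,0.077,0,0,0,0,0],[-0.085,0.077,0,0,0,0,0],[-0.085,0.077,0,0,0,0,0],[-0.085,0.077,0,0,0,0,0],[-0.08,0.072,0,0,0,0,0],[-0.035,0.033,0,0,0,0,0]]]'
python3 -m crank '[[[0,0,0,0,0,-0.0178,0],[0,0,0,0,0,-0.0178,0],[0,0,0,0,0,-0.0178,0],[0,0,0,-0.015,0,0,0],[0,0,0,-0.015,0,0,0],[0,0,0,-0.015,0,0,0],[0,0,0,-0.015,0,0,0],[0,0,0,-0.015,0,0,0],[0,0,0,-0.015,0,0,0],[0,0,0,-0.015,0,0,0]]]'
python3 - <<'E'
from h import *
s=manip.read_state();print(s["joint_positions"],s["eef_pos"]);pt,qt=target(-35,45);print(plan(s["eef_pos"],s["tcp_rot"],pt,qt))
f=manip.grab_frame("scene");im=f["frame"][:,:,::-1].copy();cv2.imwrite("pics/s5.png",im)
E
```

```text
t: 7.6
eef_pos: [524.7, -176.4, 219.8]
tcp_rot: [0.952, 0.306, -0.001, -0.0]
contact_force: [-0.2, 0.5, -0.7]
grip_width: 6.0
t: 8.6
eef_pos: [521.0, -176.5, 218.9]
tcp_rot: [0.848, 0.438, 0.13, 0.269]
contact_force: [-0.3, -0.2, -1.1]
grip_width: 6.0
[-0.47352129  0.30002505  2.0621239  -0.49672999  0.20474654  0.60216881] [ 521.03234747 -176.45194309  218.89930513]
(array([ 0.0161, -0.1412,  0.2176]), array([-0.0286,  0.0031,  0.0001]))
```

View pics/s5.png

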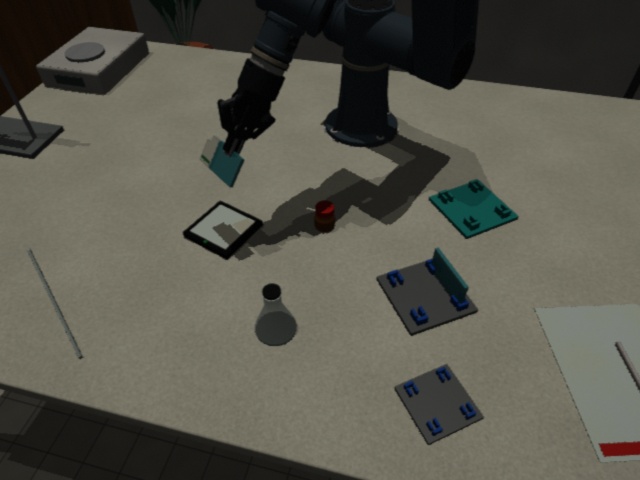

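The label with its green band shows at (207,153), facing up. But joint 5 is at 0.2, near its lower limit of 0, so this heading won't reach full lean lower down. I'll fit a quick arm model to the logged poses to choose a better heading.

```bash
cat > kin.py <<'E'
from h import *
from scipy.optimize import least_squares
def Rz(a):return R.from_euler('z',a)
def Ry(a):return R.from_euler('y',a)
def fk(q,k):
    a1,d1,a2,a3,L,b,e=k
    A=Rz(q[0])*Ry(q[1]);p=Rz(q[0]).apply([a1,b,d1])+A.apply([0,0,a2])
    A=A*Ry(q[2]);p=p+A.apply([e,0,a3]);A=A*Rz(q[3])*Ry(q[4]);p=p+A.apply([0,0,L]);A=A*Rz(q[5]);return p,A
D=[([-1.45851330e+00,5.28459455e-01,1.43393062e+00,-1.7e-05,1.18138563e+00,-1.78548268e-01],[179.125,-597.98,212.93]),
([1.62469288e-01,5.94732579e-01,1.43132429e+00,-3.77e-04,1.11525581e+00,1.10972421e+00],[604.92,211.53,172.43]),
([1.67638982e-01,7.73533718e-01,1.49657912e+00,5.5e-05,8.71053229e-01,1.11332265e+00],[609.81,215.79,41.33]),
([-0.47352129,0.30002505,2.0621239,-0.49672999,0.20474654,0.60216881],[521.03,-176.45,218.9])]
def fit():
    s=least_squares(lambda k:np.concatenate([fk(q,k)[0]-p for q,p in D]),[0,200,400,350,250,110,0]);return s
LO=[-3.08,-.75,.22,-1.43,0,-2.85];HI=[3.08,2.2,2.44,4.57,2.65,2.85]
E
python3 - <<'E'
from kin import *
s=fit();print(s.x.round(1),s.fun.round(1))
A0=None
for q,p in D: 
    A=fk(q,s.x)[1];print(A.as_matrix()[:,2].round(2),(A.as_matrix()).round(2).tolist())
st=manip.read_state();print(R.from_quat(st["tcp_rot"]).as_matrix().round(2).tolist(), R.from_quat([0.952,0.307,0,0]).as_matrix().round(2).tolist())
E
```

```text
[  0.  274.2 588.  391.7 314.1 111.  114.1] [ 0. -0. -0. -0. -0.  0.  0. -0. -0.  0.  0.  0.]
[-0.  0. -1.] [[-0.29, 0.96, -0.0], [0.96, 0.29, 0.0], [0.0, 0.0, -1.0]]
[ 0. -0. -1.] [[-0.58, 0.81, 0.0], [0.81, 0.58, -0.0], [-0.0, 0.0, -1.0]]
[ 0.  0. -1.] [[-0.59, 0.81, 0.0], [0.81, 0.59, 0.0], [-0.0, 0.0, -1.0]]
[ 0.46 -0.34 -0.82] [[-0.67, 0.58, 0.46], [0.47, 0.81, -0.34], [-0.57, -0.02, -0.82]]
[[0.58, 0.67, 0.45], [0.81, -0.47, -0.34], [-0.02, 0.57, -0.82]] [[0.81, 0.58, 0.0], [0.58, -0.81, 0.0], [0.0, 0.0, -1.0]]
```

The model fits the logged poses almost exactly. Now I'll scan headings.

```bash
cat >> kin.py <<'E'
K=fit().x
def ik(p,q,g):
    def r(j):
        a,A=fk(j,K);A=A*Rz(np.pi/2);return np.concatenate([(a-p)/100,(A.inv()*q).as_rotvec()])
    s=least_squares(r,np.clip(g,np.array(LO)+.02,np.array(HI)-.02),bounds=(LO,HI));return s.x,np.abs(s.fun).max()
E
python3 - <<'E'
from kin import *
g=[-.47,.3,2.06,-.6,.3,.6]
for z in(117,):
  for lean in (40,45):
    for phi in range(-35,-136,-10):
      p,q=target(phi,lean,z);best=min((ik(p,q,gg) for gg in ([-.5,.4,2.06,-.6,.5,.6],[-.5,.4,2.06,-1.2,.8,1.5],[-.5,.4,2,1.5,.5,-1])),key=lambda t:t[1]);print(z,lean,phi,p.round(0),best[0].round(2),round(best[1],3))
E
```

```text
117 40 -35 [ 526. -174.  115.] [-0.56  0.56  2.21  2.9   0.29 -2.85] 0.098
117 40 -45 [ 534. -180.  115.] [-0.38  0.55  2.04 -1.43  0.26  1.78] 0.131
117 40 -55 [ 541. -187.  115.] [-0.31  0.59  2.   -1.43  0.4   1.98] 0.074
117 40 -65 [ 546. -195.  115.] [-0.27  0.62  1.96 -1.43  0.52  2.15] 0.014
117 40 -75 [ 550. -203.  115.] [-0.24  0.65  1.89 -1.26  0.63  2.14] 0.0
117 40 -85 [ 552. -212.  115.] [-0.23  0.68  1.79 -1.09  0.76  2.11] 0.0
117 40 -95 [ 553. -222.  115.] [-0.23  0.7   1.7  -0.96  0.89  2.11] 0.0
117 40 -105 [ 552. -231.  115.] [-0.24  0.73  1.61 -0.86  1.02  2.14] 0.0
117 40 -115 [ 549. -241.  115.] [-0.27  0.76  1.52 -0.77  1.14  2.18] 0.0
117 40 -125 [ 545. -249.  115.] [-0.29  0.79  1.44 -0.7   1.25  2.23] 0.0
117 40 -135 [ 539. -257.  115.] [-0.33  0.82  1.37 -0.63  1.36  2.3 ] 0.0
117 45 -35 [ 526. -174.  115.] [-0.59  0.6   2.26  2.89  0.45 -2.85] 0.123
117 45 -45 [ 534. -180.  115.] [-0.35  0.56  2.03 -1.43  0.31  1.81] 0.204
117 45 -55 [ 541. -187.  115.] [-0.28  0.6   1.99 -1.43  0.47  2.01] 0.132
117 45 -65 [ 546. -195.  115.] [-0.23  0.65  1.94 -1.43  0.6   2.19] 0.059
117 45 -75 [ 550. -203.  115.] [-0.2   0.68  1.91 -1.41  0.69  2.32] 0.0
117 45 -85 [ 552. -213.  115.] [-0.19  0.71  1.8  -1.21  0.81  2.25] 0.0
117 45 -95 [ 553. -222.  115.] [-0.2   0.74  1.7  -1.06  0.94  2.22] 0.0
117 45 -105 [ 552. -232.  115.] [-0.21  0.77  1.6  -0.94  1.07  2.22] 0.0
117 45 -115 [ 549. -241.  115.] [-0.23  0.8   1.51 -0.84  1.19  2.24] 0.0
117 45 -125 [ 545. -249.  115.] [-0.26  0.83  1.42 -0.76  1.31  2.28] 0.0
117 45 -135 [ 539. -257.  115.] [-0.3   0.86  1.34 -0.69  1.42  2.33] 0.0
```

A heading of −105° with a 45° lean gives comfortable joints (j4 −0.94, j5 1.07). I'll yaw −70° about the world vertical at this height.

```bash
python3 -m crank '[[[0,0,0,0,-0.011,0.016,0],[0,0,0,0,-0.011,0.016,0],[0,0,0,0,-0.011,0.016,0],[0,0,0,0,-0.011,0.016,0],[0,0,0,0,-0.011,0.016,0],[0,0,0,0,-0.011,0.016,0],[0,0,0,0,-0.011,0.016,0],[0,0,0,0,-0.011,0.016,0],[0,0,0,0,-0.011,0.016,0],[0,0,0,0,-0.011,0.016,0]]]'
python3 - <<'E'
from kin import *
s=manip.read_state();print(s["joint_positions"],s["eef_pos"]);pt,qt=target(-105,45);print(plan(s["eef_pos"],s["tcp_rot"],pt,qt), plan([0,0,0],s["tcp_rot"],pt-s["eef_pos"],s["tcp_rot"])[0])
print(R.from_quat(s["tcp_rot"]).as_matrix().round(2))
E
```

```text
t: 9.65
eef_pos: [523.3, -175.4, 218.2]
tcp_rot: [0.95, -0.087, -0.033, 0.298]
contact_force: [0.3, -0.9, -0.4]
grip_width: 5.8
[-0.19899747  0.50722368  1.65141614 -0.69579699  1.10016214  1.91686046] [ 523.31399916 -175.36097612  218.2053724 ]
(array([ 0.099, -0.044,  0.282]), array([-0.0281, -0.0063,  0.0105])) [ 0.099 -0.044  0.282]
[[ 0.98 -0.15 -0.11]
 [-0.18 -0.81 -0.56]
 [-0.01  0.57 -0.82]]
```

```bash
python3 -m crank '[[[0.0165,-0.0073,0.047,0,0,0,0],[0.0165,-0.0073,0.047,0,0,0,0],[0.0165,-0.0073,0.047,0,0,0,0],[0.0165,-0.0073,0.047,0,0,0,0],[0.0165,-0.0073,0.047,0,0,0,0],[0.0165,-0.0073,0.047,0,0,0,0],[0,0,0,-0.014,-0.003,0.005,0],[0,0,0,-0.014,-0.003,0.005,0],[0,0,0,0,0,0,0],[0,0,0,0,0,0,0]]]'
python3 - <<'E'
from kin import *
s=manip.read_state();print(s["joint_positions"],s["eef_pos"]);pt,qt=target(-105,45);print(plan(s["eef_pos"],s["tcp_rot"],pt,qt))
q=R.from_quat(s["tcp_rot"]);p=s["eef_pos"]
for n in("top","scene"):
    f=manip.grab_frame(n);im=f["frame"][:,:,::-1].copy();cv2.imwrite(f"pics/{n}6r.png",im)
    # label outline in tool axes: x_t=-(x+17), y, z_t=1.3-z
    for X,Z,Y in((20,30,4),(20,-30,4),(55,-30,4),(42,30,4),(37.5,0,4),(-55,30,4),(-55,-30,4)):
        u=proj(f,p+q.apply([-(X+17),Y,1.3-Z]));print(n,X,Z,u.round(1))
    u=proj(f,p+q.apply(LAB));c=(slice(max(0,int(u[1])-75),int(u[1])+75),slice(int(u[0])-100,int(u[0])+100))
    cv2.imwrite(f"pics/{n}6.png",cv2.resize(im[c],None,fx=4,fy=4,interpolation=cv2.INTER_CUBIC));print("crop origin",c[1].start,c[0].start)
E
```

```text
t: 10.65
eef_pos: [552.7, -232.5, 115.6]
tcp_rot: [0.917, -0.117, -0.048, 0.379]
contact_force: [0.2, -0.2, -0.8]
grip_width: 6.5
[-0.21228179  0.76506572  1.60586898 -0.9421735   1.06131577  2.21973483] [ 552.70105932 -232.45760707  115.60427179]
(array([-0.0027, -0.002 , -0.0002]), array([-0.0001, -0.001 ,  0.0009]))
top 20 30 [419.7 241.8]
top 20 -30 [434.  247.6]
top 55 -30 [429.9 262.4]
top 42 30 [417.  251.3]
top 37.5 0 [424.9 252.2]
top -55 30 [428.8 209.3]
top -55 -30 [442.9 216.2]
crop origin 324 177
scene 20 30 [216.6 192.7]
scene 20 -30 [203.6 201.6]
scene 55 -30 [213.6 192.2]
scene 42 30 [223.  186.6]
scene 37.5 0 [215.  192.5]
scene -55 30 [193.3 214.8]
scene -55 -30 [180.9 223.1]
crop origin 115 117
```

View pics/top6.png

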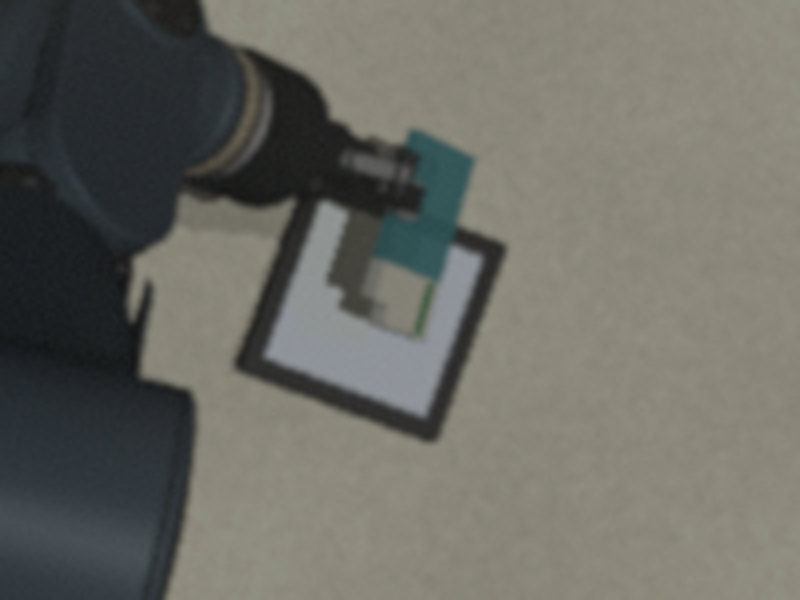

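View pics/scene6.png

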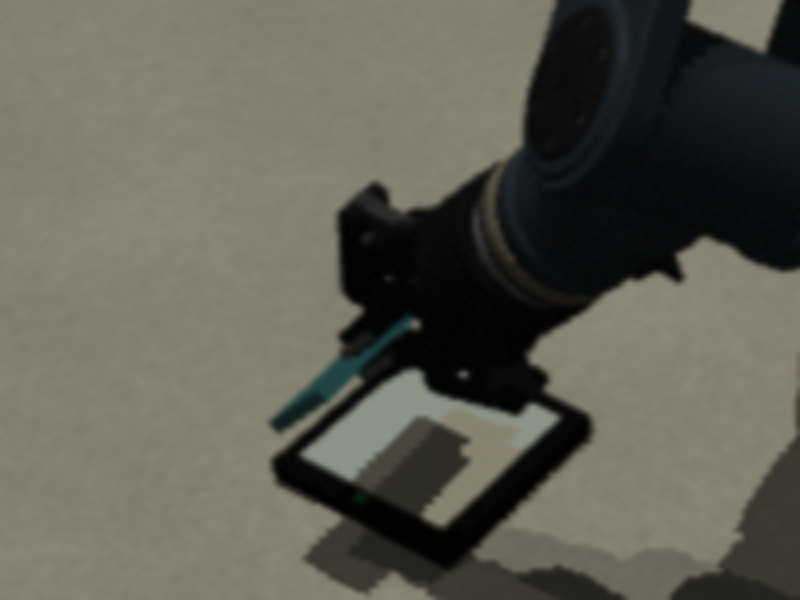

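In the top view the label (green band on its low side) is centred at about crop (403,298), i.e. px (424.8,251.5). I predicted (424.9,252.2), so the plate hasn't slipped. I'll check stillness and that the other objects are unmoved before handing in.

```bash
python3 -m crank '[[[0,0,0,0,0,0,0],[0,0,0,0,0,0,0],[0,0,0,0,0,0,0],[0,0,0,0,0,0,0],[0,0,0,0,0,0,0],[0,0,0,0,0,0,0],[0,0,0,0,0,0,0],[0,0,0,0,0,0,0],[0,0,0,0,0,0,0],[0,0,0,0,0,0,0]]]'
python3 - <<'E'
from kin import *
s=manip.read_state();q=R.from_quat(s["tcp_rot"]);L=s["eef_pos"]+q.apply(LAB);M=q.as_matrix()
print("label",L,"horiz err",np.hypot(*(L-PAD)[:2]),"lean",np.degrees(np.arcsin(M[2,1])),"long edge tilt",np.degrees(np.arcsin(M[2,0])),s["dq"].round(4),s["grip_width"])
f=manip.grab_frame("scene");im=f["frame"][:,:,::-1];o=cv2.imread("pics/scene0.png");cv2.imwrite("pics/s7.png",im)
for n,(a,b,c,d) in dict(flask=(280,348,245,305),jar=(198,235,310,340),blank=(245,312,425,470)).items():
    w=o[a:b,c:d];r=cv2.matchTemplate(im[a-10:b+10,c-10:d+10],w,cv2.TM_CCOEFF_NORMED);_,m,_,l=cv2.minMaxLoc(r);print(n,"shift px",l[0]-10,l[1]-10,round(m,3))
f=manip.grab_frame("top");print(proj(f,L),"pad centre px",proj(f,[498.2,-221.1,17]));im=f["frame"][:,:,::-1]
hsv=cv2.cvtColor(im,cv2.COLOR_BGR2HSV);sub=hsv[235:268,405:445];print(np.abs(im.astype(int)-cv2.imread("pics/top6r.png")).mean())
E
```

```text
t: 11.75
eef_pos: [553.4, -232.7, 116.9]
tcp_rot: [0.916, -0.118, -0.046, 0.381]
contact_force: [-0.4, -1.4, -1.5]
grip_width: 6.1
label [ 499.66588783 -222.64202466  118.51682578] horiz err 2.127596578002901 lean 45.12647707730935 long edge tilt 0.26749486366672875 [-0.0008  0.0005  0.0016  0.0001 -0.001  -0.0011] 6.074703841669875
flask shift px 0 0 0.651
jar shift px 0 0 0.89
blank shift px 0 0 0.981
[425.05087195 251.92280618] pad centre px [416.18918991 253.37400589]
1.0274479166666666
```

View pics/s7.png

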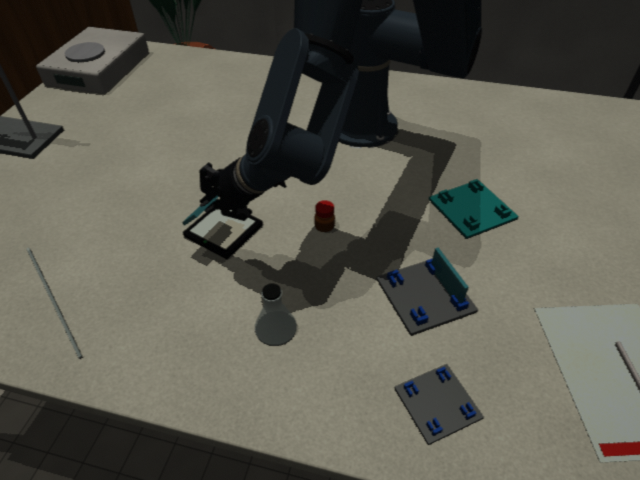

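The flask (275,315), jar (325,215) and blank (450,272) are exactly where they were. The lower flask match score comes from changed shadows. Everything is still, so I'm handing in.

```bash
python3 -c "
from bench import manip
print(manip.finish_job())"
```

```text
the job is handed in; nothing more can be done
None
```

I gripped the notched plate by its clear part, lifted it out of the larger grey rack, and handed in with it held still above the light pad, label face up. No verdict was reported.

- **Grip:** the pads covered about x = −28 to −6 mm on the plate, roughly 26 mm short of the frosted end.
- **Final pose:** from the arm readings, the label was about 2 mm from the pad centre seen from above and 118 mm above the bench. It was leaned 45°, with the long edges level within 0.3°. The top picture put the label within 1 px of where I predicted, so the plate had not slipped.
- **Other objects:** the flask, jar and other plate showed no shift in the scene picture. The flask's match score was low (0.65), which I put down to changed shadows.
- **Disagreements:**
    - The gripper read about 6 mm open on the 8 mm plate.
    - My first heading over the pad ran close to the joint 5 limit, so I turned the plate 70° about the vertical and leaned it there instead.

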